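# Gauge a footbed on the branding press

### The arm

A 6-joint arm with a two-finger parallel gripper is mounted at the origin on the work surface. World frame = base frame: x ahead of the robot, y to its left, z up, the work surface at z = 0. Lengths are in m, angles in degrees, forces in N, time in s.
With the tool pointing down it reaches from about 0.25 to 0.725 m from the base axis. Payload 9.7 kg.
Tool frame: the origin (TCP) lies midway between the tips of the shut fingers; the grasp point (between the pads) lies 19 mm behind it (bot.hold_point_z is the distance from the TCP to the grasp point, in m); z points along the fingers, y is the line along which they close (so a half turn about z gives the same grasp; the last joint's range is limited). The gripper opens to 85 mm and grips with 20 to 120 N. Pads are 22 mm wide; open, the fingers measure 114 mm over their backs; the gripper's body (76 mm by 85 mm) begins 54 mm behind the grasp point. The pads swing forward as they close: fully open they stand 13 mm farther back than shut.
Start: joints at [-68.755, 4.979, 10.078, 95.1, 0, 90], TCP at [0.199, -0.513, 0.231] pointing down, gripper open.
Joint ranges: [-179.16, 179.16], [-48.56, 103.87], [-65.8, 70.77], [-126.05, 130.52], [-82.76, 87.17], [-180, 180]. Speed limits (degrees/s): [127.2, 127.2, 147.25, 180, 180, 180].

### API

Orientations are given as [roll, pitch, yaw] about the fixed x, y, z axes, in that order (R = Rz(yaw) Ry(pitch) Rx(roll)).
In Python, from workcell import bot gives the robot as it stands.
- The arm moves only by the tool play_rows, never from a script. Its argument "steps" is a list that holds one entry, the list of rows, each a list of 4 numbers: the shift along the tool's x, y, z in m, then the turn about the tool's z in rad. In form: [[[tx, ty, tz, yaw], ...]]. A call has exactly 5 rows; each row shifts and turns the commanded pose from where the row before left it, along the tool's axes as they then stand; what a row does not reach is not made up. A row lasts 1/12 s, in which the tool goes at most 41.7 mm and 7.16 degrees, less where a joint would pass 70% of its speed; a pose out of reach is approached as far as the arm can. A call is refused whole if a number of a shift passes 0.0417 or a number of a turn 0.125, either way. A call with a gripper value outside its range is refused whole. "gripper" is the finger opening in m, from 0 to 0.0854, set as the call begins (left out, the last holds). The fingers move at their own pace and stop on an object; "squeeze" is the grip in N (left out, the last holds). Time passes only in rows, so rows that do not move let the fingers close, or fill a call up. It gives the time, the measured TCP pose, the force, the opening and the grip force at its end, in the units of the state.
- bot.get_obs(): the state, without advancing time (a new reading comes with each control period).
- bot.camera(name): name is "scene" or "top"; returns a dict with "img" (384x512x3 uint8, blue, green, red), "vfov" (degrees; the focal length in pixels is half the picture's height over the tangent of half this angle, whatever the lens; pixels are square), "cx", "cy" (the principal point, pixels), "D" ([k1, k2, p1, p2, k3] as OpenCV has them; the pictures are not rectified), "xyz" and "attitude" of the camera in the world. Camera axes: x right, y down, z forward; pixel columns grow to the right and rows downward; lengths in m; the calibration is good to about 2 mm. A picture is of the moment at which its call begins. There is no depth.
- bot.job_done(): hands the job in; it is judged then, once.
The state is a dict: "time": time; "q": joint angles; "qd": joint speeds; "joint_efforts": joint torques, N m; "ee_pos": TCP position; "tcp_rot": TCP orientation; "wrist_force": force on the tool from outside, world axes, zero at the start; "torque": the same for the moment, N m; "opening": finger opening in m; "grasp_force": force on a finger pad.
Only numpy, scipy, OpenCV 4.12 (cv2) and the standard library are available. Lean on these libraries where they do the work, as an engineer would, in place of code of your own. Each camera call takes 0.05 s, during which the arm holds its last target. There are 200 camera calls.

### The job

A sandal footbed lies askew on the pulled-out sliding table of the branding press. With the fingertips, push it along the table until its straight inner side is flush against the back fence and its heel touches the heel stop; then, leaving the footbed flush in those gauges, push the sliding table fully home under the press head. Do not lift the footbed off the sliding table, leave the other things on the bench where they are, and finish with the hand clear.

Things in the scene. Friction and masses are not known exactly. Their poses are not given: they have to be found in the camera images.
- footbed: Sandal footbed lying on the sliding table: black rubber, white top, 235 mm long, 88 wide at the ball, 12 thick, about 130 g; 1 to 2 N slides it. Origin: underside, mid length, midway across its widest part; x to the heel (heel end x = +117.5 mm, toe end -117.5), y to the outer side, z up. The inner side is at y = -44 mm. In the gauges its axes are parallel to gauge_corner's.
- heel_end (a point): Point on the footbed's underside at the middle of the heel's round end (radius 30 mm): (117.5, -14, 0) mm in the footbed's frame. It touches the heel stop when home.
- toe_end (a point): Point on the footbed's underside at the middle of the toe's round end (radius 35 mm): (-117.5, -6, 0) mm in the footbed's frame; it lies 235 mm from the heel stop when home.
- inner_heel (a point): Point on the footbed's underside, inner side, at the heel: (87.5, -44, 0) mm in its frame. It touches the back fence when flush; the waist between here and inner_ball is hollow by 13 mm.
- inner_ball (a point): Point on the footbed's underside, inner side, at the ball of the foot: (-45, -44, 0) mm in its frame. It touches the back fence when flush.
- outer_waist (a point): Point on the footbed's underside on its outer edge at the waist, opposite the middle between inner_heel and inner_ball: (36, 24, 0) mm in its frame. The outer edge runs nearly straight here, about 13 degrees off the footbed's x axis, down to y = 16 mm at the heel and out to y = 44 mm at the ball (x = -45 mm). The centre of mass is near the origin.
- gauge_corner (a point): Point on the sliding table's top, 58 mm above the bench, where the back fence's face (plane y = 0) and the heel stop's face (plane x = 0) meet; moves with the table. x: along the fence to the heel stop, roughly away from the robot; y: from the fence out to the operator's side; z up. The dark steel top spans x = -300 to +20 and y = -18 to +142 mm, clear but for the two gauges.
- fence_mid (a point): Middle of the back fence's face at table height: (-147, 0, 0) mm from gauge_corner. The fence is an aluminium bar 295 mm long along x, 14 wide, 16 high, along the table's edge next to the press column.
- stop_mid (a point): Middle of the heel stop's face at table height: (0, 37, 0) mm from gauge_corner. The stop is an aluminium bar 85 mm long along y, 14 thick, 16 high, on the table's end far from the robot.
- handle_mid (a point): Middle of the round steel handle bar on the operator's edge of the sliding table: 12 mm thick, 110 long along the table's x, axis 52 mm above the bench; its outer side is 6 mm further along +y; it stands 30 mm off the table's edge, nothing below or in front of it. Pushed along the table's -y it moves the table in.
- table_slide (a joint): Travel of the sliding table, m: 0 fully out, 0.16 fully home against its inner stop; grows as the table is pushed along its -y; stays where left. About 5 N of friction. Starts at 0 to 0.02.
- press: Branding press, fixed: green frame, hand lever up. Origin on the bench; axes parallel to gauge_corner's, which is at (140, 48, 58) mm here with the table out, (140, -112, 58) home. Heater block and die: x -30 to 70, y -105 to -30, underside 62 mm above the table. Overarm over it from y = -20 back to the column, 340 mm high; lever to 410. Before y = -20 only the table is above 40 mm.
- mate: The other footbed of the pair, mirrored, lying on the bench left of the press: 235 x 88 x 12 mm, origin at the middle of its underside. Leave it alone.
- hammer: Shoemaker's hammer lying on the bench to the left: wooden handle along its x, steel head at +x, about 175 mm long, 33 high, origin on the bench below its middle. Leave it alone.
- tin: Round yellow and red cement tin, 96 mm across, 121 high, closed, on the bench to the robot's right; origin at the middle of its underside. Leave it alone.
Things that resemble listed ones, but are neither listed nor needed, are in the scene too. Leave any purple or red look-alike of the footbed alone.

How it is judged:
By the outcome, as a careful person would: the job done as asked, in the order asked, and still so for the second after the job is handed in, with the robot touching nothing.
It also fails if it takes over 67 s, if anything falls off the work surface, if the arm or the gripper's body presses on something with over 40 N, if the wrist force passes 120 N, or if a joint passes its speed limit or range.

## Working session

There is one attempt and no reset: what is moved stays moved. The work goes in short steps, Python scripts to look and compute and a tool call to move; the robot and the scene stay as the last step left them, time stands still between calls to the robot, and variables do not carry over. Pictures are saved under pics/ and viewed, at most 10 in all, crops included, and the job is handed in when it is done.

Besides the shell and the picture viewer there is one more tool, called after "Request:" as name([rows], argument=value, ...), one row to a line, values as JSON. play_rows: Moves the arm, as the interface text tells. Its arguments: {"type":"object","properties":{"steps":{"type":"array","items":{"type":"array","items":{"type":"array","items":{"type":"number"}}}},"gripper":{"type":"number"},"squeeze":{"type":"number"}},"required":["steps"]}

```bash
mkdir -p pics
cat > h.py <<'E'
import numpy as np,cv2
from workcell import bot
from scipy.spatial.transform import Rotation as R
def K(c):
    h,w=c["img"].shape[:2]; f=h/2/np.tan(np.radians(c["vfov"])/2)
    return np.array([[f,0,c["cx"]],[0,f,c["cy"]],[0,0,1.]])
def Rc(c):
    a=np.array(c["attitude"],float)
    return a if a.shape==(3,3) else R.from_euler("xyz",a,degrees=True).as_matrix()
def px2w(c,pts,z):
    p=cv2.undistortPoints(np.array(pts,float).reshape(-1,1,2),K(c),np.array(c["D"],float)).reshape(-1,2)
    d=np.c_[p,np.ones(len(p))]@Rc(c).T; o=np.array(c["xyz"])
    return o+d*((z-o[2])/d[:,2])[:,None]
def w2px(c,P):
    r=Rc(c).T; t=-r@np.array(c["xyz"])
    return cv2.projectPoints(np.array(P,float).reshape(-1,1,3),cv2.Rodrigues(r)[0],t,K(c),np.array(c["D"],float))[0].reshape(-1,2)
E
python3 - <<'E'
from h import *
for n in("top","scene"):
    c=bot.camera(n); print(n,c["xyz"],c["attitude"],c["vfov"],c["cx"],c["cy"],c["D"])
    cv2.imwrite(f"pics/{n}0.png",cv2.resize(c["img"],(800,600),interpolation=cv2.INTER_CUBIC))
print(bot.get_obs())
E
```

```text
top [0.46233096 0.01157278 1.44541316] [-177.5362556     0.22054422  -90.01293267] 45.67958118147823 256.53494936556075 191.05757217323384 [-0.05900319  0.          0.          0.          0.        ]
scene [ 1.34828035 -0.2543007   0.76198309] [-129.76723159   -1.03295116   73.77958139] 54.575473995724096 263.44455238003724 188.3082519639195 [-0.04351612  0.          0.          0.          0.        ]
{'time': 0.1, 'q': array([-6.87542895e+01,  5.00877658e+00,  1.00385004e+01,  9.51002892e+01,
        3.39730865e-04,  9.00006402e+01]), 'qd': array([-0.00041496, -0.16520718,  0.1146402 ,  0.10043575, -0.00811876,
        0.09782294]), 'joint_efforts': array([-5.26950716e-04, -5.21563339e+01,  4.65652549e+01,  1.61874719e-02,
       -5.13292287e-05,  1.83212626e-05]), 'ee_pos': array([ 0.19922687, -0.51241994,  0.23064161]), 'tcp_rot': array([-1.79929435e+02, -3.38942084e-04,  2.12450698e+01]), 'wrist_force': array([-0.27672293, -0.2083578 , -0.02089494]), 'torque': array([-0.04107847,  0.04140926, -0.01735482]), 'grasp_force': 0.0, 'opening': 0.08542160071628976}
```

View pics/top0.png

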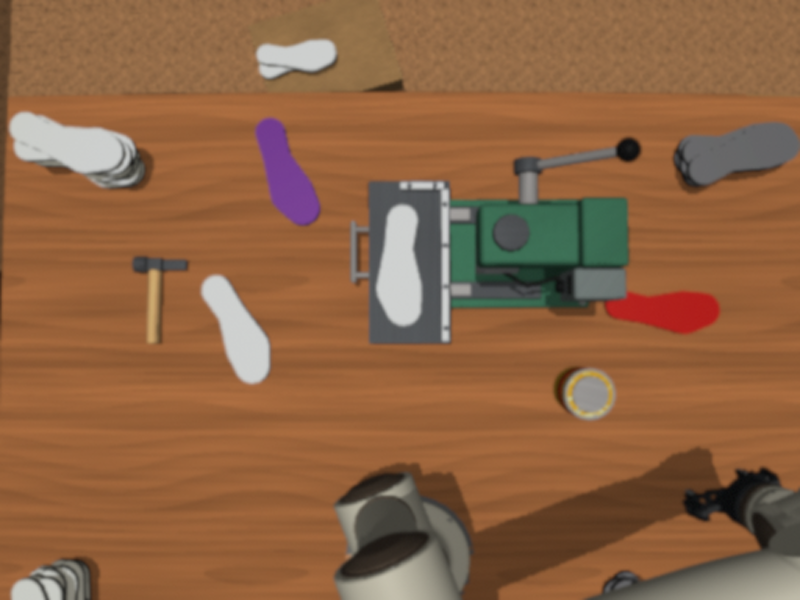

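View pics/scene0.png

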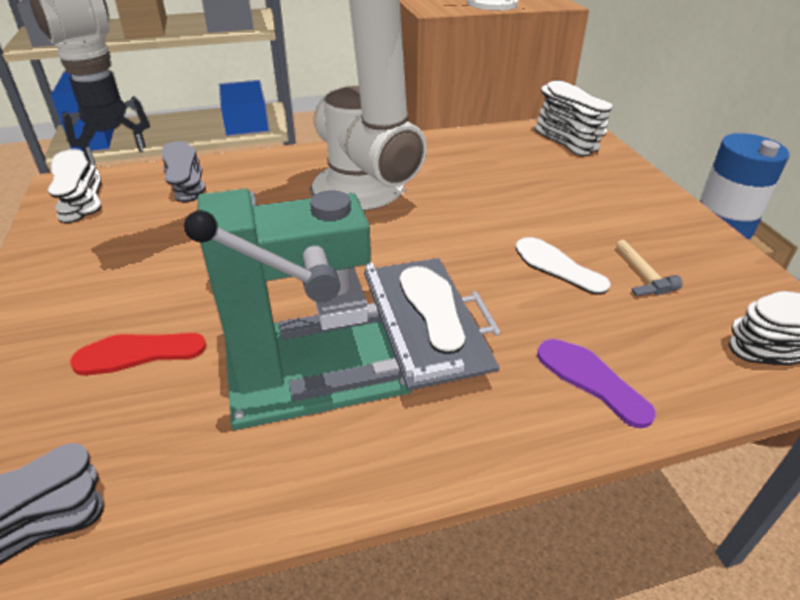

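The scene camera shows the footbed askew on the dark sliding table, with the fence on the press side and the stop at the far end. In the top view, the footbed runs from heel (402,205) to toe (402,325), the fence is at column ~445, the stop is at row ~185 and the handle is at column ~354. Next I'll measure these.

```bash
cat >> h.py <<'E'
from scipy.optimize import least_squares
from scipy.interpolate import splprep,splev
def outline():
    a=np.radians
    P=[]
    for t in np.linspace(90,-90,13): P.append((87.5+30*np.cos(a(t)),-14+30*np.sin(a(t))))
    P+= [(55,-36.5),(21,-31),(-12,-36.5),(-45,-44)]
    for t in np.linspace(-110,-240,11): P.append((-82.5+35*np.cos(a(t)),-6+35*np.sin(a(t))))
    P+= [(-75,37.5),(-45,44),(-5,35),(36,24)]
    return np.array(P)/1000
def dense():
    P=outline(); P=np.vstack([P,P[:1]])
    tck,_=splprep(P.T,s=0,per=1); return np.array(splev(np.linspace(0,1,600),tck)).T
def foot(c,roi,x0,z=0.070,thr=150):
    """pose (x,y,yaw) of white footbed; roi x0,x1,y0,y1 in native px"""
    im=c["img"]; m=np.zeros(im.shape[:2],np.uint8); a,b,e,f=roi
    big=cv2.resize(im,None,fx=4,fy=4,interpolation=cv2.INTER_CUBIC)
    g=(big.min(2)>thr).astype(np.uint8); g[:e*4]=0;g[f*4:]=0;g[:,:a*4]=0;g[:,b*4:]=0
    cs=cv2.findContours(g,cv2.RETR_EXTERNAL,cv2.CHAIN_APPROX_NONE)[0]
    k=max(cs,key=cv2.contourArea).reshape(-1,2); px=(k+0.5)/4-0.5
    W=px2w(c,px,z)[:,:2]
    from scipy.spatial import cKDTree
    T=cKDTree(dense())
    def res(p):
        s,co=np.sin(p[2]),np.cos(p[2]); L=(W-p[:2])@np.array([[co,-s],[s,co]])
        return T.query(L)[0]
    best=min((least_squares(res,[*W.mean(0),y],loss="soft_l1",f_scale=.002) for y in x0),key=lambda r:r.cost)
    return best.x,np.sqrt((best.fun**2).mean()),W
E
python3 - <<'E'
from h import *
c=bot.camera("top")
p,e,W=foot(c,(238,280,125,215),[0,.1,-.1])
print("foot",p[:2],np.degrees(p[2]),"rms",e,"extent",W.min(0),W.max(0))
x0,x1,y0,y1=215,300,105,230
crop=cv2.resize(c["img"][y0:y1,x0:x1],None,fx=4.8,fy=4.8,interpolation=cv2.INTER_CUBIC)
cv2.imwrite("pics/crop1.png",crop)
print("hue", c["img"].shape)
E
```

```text
foot [0.58793339 0.02409337] 3.4273993048070865 rms 0.0012891602252289526 extent [ 0.47075172 -0.0212049 ] [0.70542739 0.06569903]
hue (384, 512, 3)
```

View pics/crop1.png

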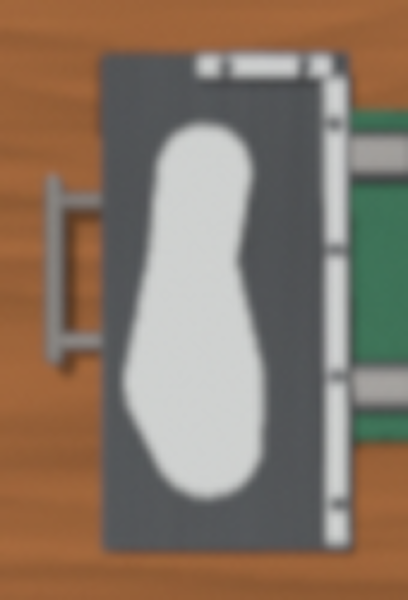

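The crop shows the fence face at crop column ~322 (rows 80–548), the stop face at crop row ~78 (columns 196–322) and the handle at columns 47–66 (rows 175–365). The 235 mm extent of the fit is correct. Now for sub-pixel edges.

```bash
cat >> h.py <<'E'
from scipy.ndimage import map_coordinates
def edge(g,p,q,thr):
    """first crossing of thr going from p to q (native px)"""
    t=np.linspace(0,1,200); xy=np.array(p)+(np.array(q)-np.array(p))*t[:,None]
    v=map_coordinates(g,[xy[:,1],xy[:,0]],order=1); i=np.argmax((v[1:]-thr)*(v[0]-thr)<0)+1
    return xy[i]
def gauge(c,dx=0,full=False):
    g=c["img"].min(2).astype(float); o=np.array([215,105])
    f=lambda x,y:(x/4.8+215-.5+dx,y/4.8+105-.5)
    F=np.array([edge(g,f(295,r),f(336,r),150) for r in (100,160,190,220,290,320,420,450,530)])
    S=np.array([edge(g,f(k,100),f(k,66),150) for k in (205,215,245,260,280,290)])
    L=np.array([edge(g,f(115,r),f(90,r),78) for r in (100,150,250,300,420,500)])
    FW=px2w(c,F,.074); SW=px2w(c,S,.074); LW=px2w(c,L,.058)
    a=np.polyfit(FW[:,0],FW[:,1],1); yaw=np.arctan(a[0])
    sx=np.median(SW[:,0]); gc=np.array([sx,np.polyval(a,sx)])
    return gc,yaw,FW,SW,LW
E
python3 - <<'E'
from h import *
c=bot.camera("top")
gc,yaw,FW,SW,LW=gauge(c); np.set_printoptions(precision=4,suppress=True)
print(gc,np.degrees(yaw));print(FW[:,:2].T);print(SW[:,:2].T);print(LW[:,:2].T)
f=lambda x,y:(x/4.8+215-.5,y/4.8+105-.5)
print("handle",px2w(c,[f(47,270),f(66,270),f(56,175),f(56,365)],.054))
print("table bottom/top",px2w(c,[f(200,549),f(150,53)],.058))
p,e,W=foot(c,(238,280,125,215),[0,.1,-.1])
def tog(P):
    s,co=np.sin(p[2]),np.cos(p[2]); w=np.array(P)@np.array([[co,s],[-s,co]])+p[:2]
    s,co=np.sin(yaw),np.cos(yaw); return w,(w-gc)@np.array([[co,-s],[s,co]])
print(tog(np.array([[117.5,-14],[-117.5,-6],[87.5,-44],[-45,-44],[36,24],[-45,44]])/1000))
E
```

```text
[ 0.7364 -0.0609] 0.05431116176828443
[[ 0.7209  0.6827  0.6636  0.6446  0.6003  0.5814  0.5185  0.4996  0.4496]
 [-0.0608 -0.0607 -0.0608 -0.0614 -0.0613 -0.0613 -0.0612 -0.0612 -0.0609]]
[[ 0.7366  0.7371  0.7364  0.7364  0.7364  0.7365]
 [ 0.0147  0.0084 -0.0106 -0.02   -0.0327 -0.039 ]]
[[0.724  0.6918 0.6276 0.5956 0.5192 0.4684]
 [0.0799 0.0801 0.0802 0.0796 0.0807 0.0807]]
handle [[0.6153 0.1158 0.054 ]
 [0.6152 0.1036 0.054 ]
 [0.6764 0.1102 0.054 ]
 [0.5544 0.1098 0.054 ]]
table bottom/top [[0.4374 0.018  0.058 ]
 [0.7544 0.05   0.058 ]]
(array([[ 0.7061,  0.0171],
       [ 0.471 ,  0.0111],
       [ 0.6779, -0.0146],
       [ 0.5456, -0.0225],
       [ 0.6224,  0.0502],
       [ 0.5404,  0.0653]]), array([[-0.0303,  0.0781],
       [-0.2654,  0.0723],
       [-0.0585,  0.0464],
       [-0.1908,  0.0386],
       [-0.1139,  0.1112],
       [-0.1959,  0.1264]]))
```

Gauge corner is at (0.7364, -0.061), yaw ≈ 0. The footbed has to go about +30 mm in x and about -42 mm in y, turning by -3.4°. First I'll turn the tool to yaw 0, so the tool axes are x, -y, -z, then travel around the near side of the press.

Request:
play_rows([
  [[0, 0, 0, 0.1236], [0, 0, 0, 0.1236], [0, 0, 0, 0.1236], [0.008, -0.02, 0, 0], [0.009, -0.034, 0, 0]],
], gripper=0)

```text
time: 0.62
ee_pos: [0.216, -0.4596, 0.23]
tcp_rot: [-179.9, 0.0, -0.2]
wrist_force: [0.6, 0.9, 0.2]
opening: 0.0257
grasp_force: 0.0
```

Request:
play_rows([
  [[0.009, -0.034, 0, 0], [0.009, -0.034, 0, 0], [0.009, -0.034, 0, 0], [0.009, -0.034, 0, 0], [0.009, -0.034, 0, 0]],
])

```text
time: 1.03
ee_pos: [0.2612, -0.287, 0.2311]
tcp_rot: [180.0, -0.0, -0.0]
wrist_force: [0.3, 1.2, 0.6]
opening: -0.0002
grasp_force: 0.0
```

Request:
play_rows([
  [[0.009, -0.034, 0, 0], [0.009, -0.034, 0, 0], [0.009, -0.034, 0, 0], [0.009, -0.034, 0, 0], [0.009, -0.034, 0, 0]],
])

```text
time: 1.45
ee_pos: [0.3061, -0.117, 0.2314]
tcp_rot: [180.0, -0.0, -0.0]
wrist_force: [-0.3, -0.5, -0.5]
opening: 0.0001
grasp_force: 0.0
```

Request:
play_rows([
  [[0.009, -0.034, 0, 0], [0.009, -0.034, 0, 0], [0.009, -0.034, 0, 0], [0.02, -0.02, 0, 0], [0.02, -0.02, 0, 0]],
])

```text
time: 1.87
ee_pos: [0.3737, 0.0113, 0.2317]
tcp_rot: [-179.3, -0.1, 1.4]
wrist_force: [0.6, -0.5, 0.7]
opening: -0.0004
grasp_force: 0.0
```

Request:
play_rows([
  [[0.023, -0.008, 0.012, 0], [0.023, -0.008, 0.012, 0], [0.023, -0.008, 0.012, 0], [0.023, -0.008, 0.012, 0], [0.023, -0.008, 0.012, 0]],
])

```text
time: 2.28
ee_pos: [0.489, 0.0297, 0.1712]
tcp_rot: [-178.4, 0.0, 2.6]
wrist_force: [-0.2, -0.6, 0.3]
opening: -0.0001
grasp_force: 0.0
```

Request:
play_rows([
  [[0.023, -0.008, 0.012, 0], [0.023, -0.008, 0.012, 0], [0.023, -0.008, 0.012, 0], [0.023, -0.008, 0.012, 0], [0.023, -0.008, 0.012, 0]],
])

```text
time: 2.7
ee_pos: [0.6026, 0.0581, 0.1125]
tcp_rot: [-177.5, 0.0, 4.4]
wrist_force: [-0.8, -0.5, 1.0]
opening: -0.0001
grasp_force: 0.0
```

Request:
play_rows([
  [[0, 0, 0, 0], [0, 0, 0, 0], [0, 0, 0, 0], [0, 0, 0, 0], [0, 0, 0, 0]],
])

```text
time: 3.12
ee_pos: [0.6014, 0.0576, 0.1146]
tcp_rot: [-177.5, -0.1, 4.4]
wrist_force: [-0.0, 0.1, 0.1]
opening: -0.0004
grasp_force: 0.0
```

```bash
python3 -c "
from h import *
o=bot.get_obs();print(o['q'],o['ee_pos'],o['tcp_rot'])"
```

```text
[  4.29435621  11.55563222   4.49746272  82.86830576   2.50497677
 179.94288414] [0.60138056 0.05764979 0.11463541] [-1.77495098e+02 -7.60210261e-02  4.35141754e+00]
```

Request:
play_rows([
  [[0, 0, 0, -0.1245], [0, 0, 0, -0.1245], [0, 0, 0, -0.1245], [0, 0, 0, -0.1245], [0, 0, 0, -0.1245]],
])

```text
time: 3.53
ee_pos: [0.6014, 0.0576, 0.1145]
tcp_rot: [-178.0, -1.5, 40.3]
wrist_force: [-0.1, -0.8, 1.3]
opening: -0.0002
grasp_force: 0.0
```

Request:
play_rows([
  [[0, 0, 0, -0.1245], [0, 0, 0, -0.1245], [0, 0, 0, -0.1245], [0, 0, 0, -0.1245], [0, 0, 0, -0.1245]],
])

```text
time: 3.95
ee_pos: [0.6014, 0.0576, 0.1145]
tcp_rot: [-179.3, -2.4, 76.0]
wrist_force: [0.6, 0.4, 0.3]
opening: 0.0001
grasp_force: 0.0
```

Request:
play_rows([
  [[0, 0, 0, -0.1245], [0, 0, 0, -0.1245], [0, 0, 0, 0], [0, 0, 0, 0], [0, 0, 0, 0]],
])

```text
time: 4.37
ee_pos: [0.6016, 0.0578, 0.114]
tcp_rot: [-179.8, -2.5, 89.7]
wrist_force: [-0.3, 0.0, -1.2]
opening: -0.0001
grasp_force: 0.0
```

Request:
play_rows([
  [[0.016, 0.004, 0.001, 0], [0.016, 0, 0.001, 0], [-0.001, 0, 0.016, 0], [-0.001, 0, 0.016, 0], [-0.001, 0, 0.016, 0]],
])

```text
time: 4.78
ee_pos: [0.6056, 0.0893, 0.0646]
tcp_rot: [-179.8, -2.5, 89.8]
wrist_force: [0.6, 0.4, -0.2]
opening: -0.0002
grasp_force: 0.0
```

Request:
play_rows([
  [[0, 0, 0, 0], [0, 0, 0, 0], [0, 0, 0, 0], [-0.003, 0, 0, 0], [-0.003, 0, 0, 0]],
])

```text
time: 5.2
ee_pos: [0.6061, 0.0828, 0.0658]
tcp_rot: [-179.9, -2.5, 89.9]
wrist_force: [-0.5, -0.6, 0.2]
opening: 0.0001
grasp_force: 0.0
```

Run:
```python
from h import *
print(bot.get_obs()['ee_pos'])
c=bot.camera("scene")
cv2.imwrite("pics/s1.png",cv2.resize(c["img"][140:270,200:360],(800,650))[:600])
```

```text
[0.60606931 0.08283653 0.06576667]
```

View pics/s1.png

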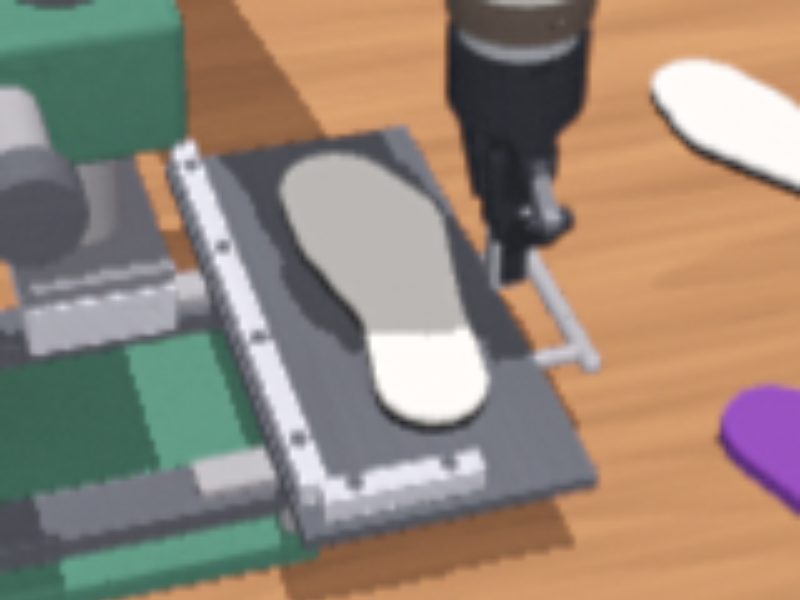

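The picture shows the shut fingertips at about (505,280), low beside the footbed's outer waist and clear of it and of the handle. Now I'll push along -y.

Request:
play_rows([
  [[-0.006, 0, 0, 0], [-0.006, 0, 0, 0], [-0.006, 0, 0, 0], [-0.006, 0, 0, 0], [-0.005, 0, 0, 0]],
])

```text
time: 5.67
ee_pos: [0.6056, 0.0534, 0.0635]
tcp_rot: [-179.8, -2.5, 89.9]
wrist_force: [-1.0, 2.1, 2.2]
opening: -0.0001
grasp_force: 1.1
```

Request:
play_rows([
  [[-0.004, 0, -0.0002, 0], [-0.004, 0, -0.0002, 0], [-0.004, 0, -0.0002, 0], [-0.004, 0, -0.0002, 0], [-0.004, 0, -0.0002, 0]],
])

```text
time: 6.08
ee_pos: [0.6054, 0.0337, 0.0634]
tcp_rot: [-179.8, -2.5, 90.0]
wrist_force: [0.6, 2.0, 1.4]
opening: -0.0004
grasp_force: 1.0
```

```bash
cat >> h.py <<'E'
def rep(roi=(238,286,112,215),dx=0):
    np.set_printoptions(precision=4,suppress=True)
    c=bot.camera("top"); p,e,W=foot(c,roi,[0,.05,-.05],thr=110)
    print("foot",p[:2],np.degrees(p[2]),"rms",e,"ext",W.min(0),W.max(0)); return c,p
E
python3 - <<'E'
from h import *
c,p=rep(); print(bot.get_obs()['ee_pos'])
cv2.imwrite("pics/t2.png",cv2.resize(c["img"][105:230,215:300],(408,600),interpolation=cv2.INTER_CUBIC))
E
```

```text
foot [0.5966 0.0182] 3.7286762862591156 rms 0.033344193513995035 ext [ 0.4512 -0.0516] [0.7523 0.0744]
[0.6054 0.033  0.0634]
```

View pics/t2.png

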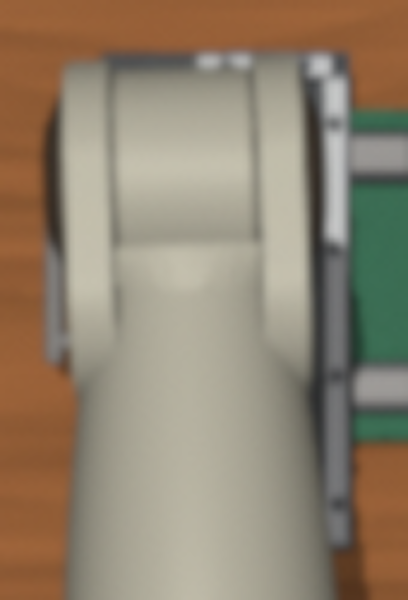

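The arm hides the footbed from the top camera here, so I'll go by force. It reads 2 N, which is plain sliding.

Request:
play_rows([
  [[-0.002, 0, -0.0001, 0], [-0.002, 0, -0.0001, 0], [-0.001, 0, 0, 0], [-0.001, 0, 0, 0], [0, 0, 0, 0]],
])

```text
time: 6.55
ee_pos: [0.6051, 0.0282, 0.0632]
tcp_rot: [-179.8, -2.5, 90.0]
wrist_force: [-0.5, 3.2, 1.1]
opening: -0.0002
grasp_force: 1.4
```

Run:
```python
from h import *
c=bot.camera("scene")
cv2.imwrite("pics/s2.png",cv2.resize(c["img"][140:270,200:360],(800,650))[:600])
```

```text
(no output)
```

View pics/s2.png

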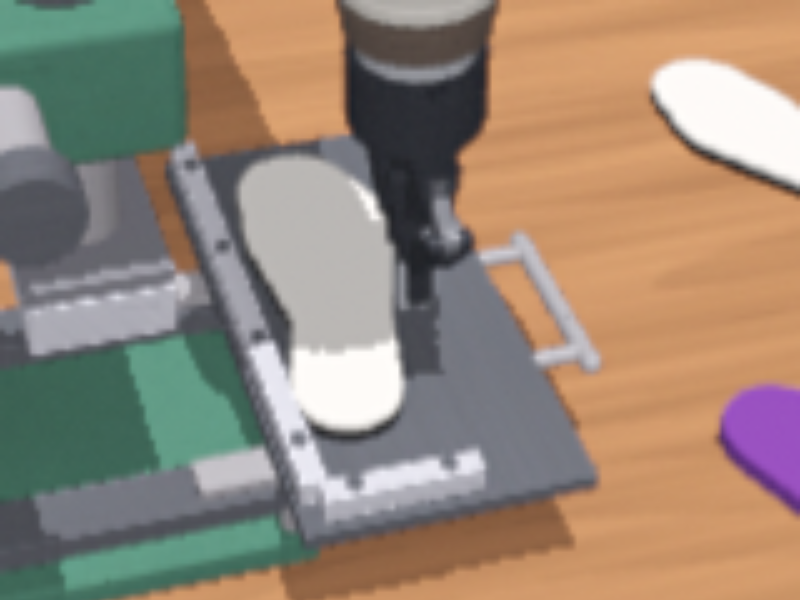

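The footbed is nearly along the fence with a few mm to go, and its heel at about (350,420) is still short of the stop. The table has not moved.

Request:
play_rows([
  [[-0.001, 0, 0, 0], [-0.001, 0, 0, 0], [-0.001, 0, 0, 0], [0, 0, 0, 0], [0, 0, 0, 0]],
])

```text
time: 7.02
ee_pos: [0.6054, 0.0249, 0.0632]
tcp_rot: [-179.8, -2.5, 90.0]
wrist_force: [-1.7, 2.3, 0.7]
opening: 0.0002
grasp_force: 1.4
```

Request:
play_rows([
  [[-0.001, 0, 0, 0], [-0.001, 0, 0, 0], [0, 0, 0, 0], [0, 0, 0, 0], [0, 0, 0, 0]],
])

```text
time: 7.43
ee_pos: [0.6055, 0.0229, 0.0631]
tcp_rot: [-179.8, -2.5, 90.0]
wrist_force: [-0.9, 4.0, 0.5]
opening: -0.0
grasp_force: 1.5
```

Request:
play_rows([
  [[0.008, 0, 0, 0], [0.012, 0, 0.001, 0], [0.003, 0, -0.02, 0], [0.001, -0.005, -0.03, 0], [0, -0.03, -0.01, 0]],
])

```text
time: 7.85
ee_pos: [0.5741, 0.0454, 0.1261]
tcp_rot: [179.9, -2.5, 90.0]
wrist_force: [1.5, 0.1, 2.3]
opening: -0.0004
grasp_force: 0.0
```

Request:
play_rows([
  [[-0.013, -0.033, 0, 0], [-0.013, -0.033, 0, 0], [-0.013, -0.033, 0, 0], [-0.013, -0.031, -0.001, 0], [-0.013, 0, 0, 0]],
])

```text
time: 8.27
ee_pos: [0.4366, -0.0203, 0.1224]
tcp_rot: [-179.8, -2.5, 90.0]
wrist_force: [0.8, 0.2, 0.5]
opening: -0.0001
grasp_force: 0.0
```

Run:
```python
from h import *
print(bot.get_obs()['ee_pos'])
c,p=rep()
c=bot.camera("scene")
np.set_printoptions(precision=2,suppress=True)
def fit(c,roi,z=.07,thr=95):
    pass
cv2.imwrite("pics/s3.png",cv2.resize(c["img"][140:270,200:360],(800,650))[:600])
```

```text
[ 0.43664501 -0.02030488  0.12238589]
foot [ 0.6095 -0.0228] 0.5139595696708196 rms 0.022496274979981627 ext [ 0.4511 -0.071 ] [0.7523 0.0294]
```

View pics/s3.png

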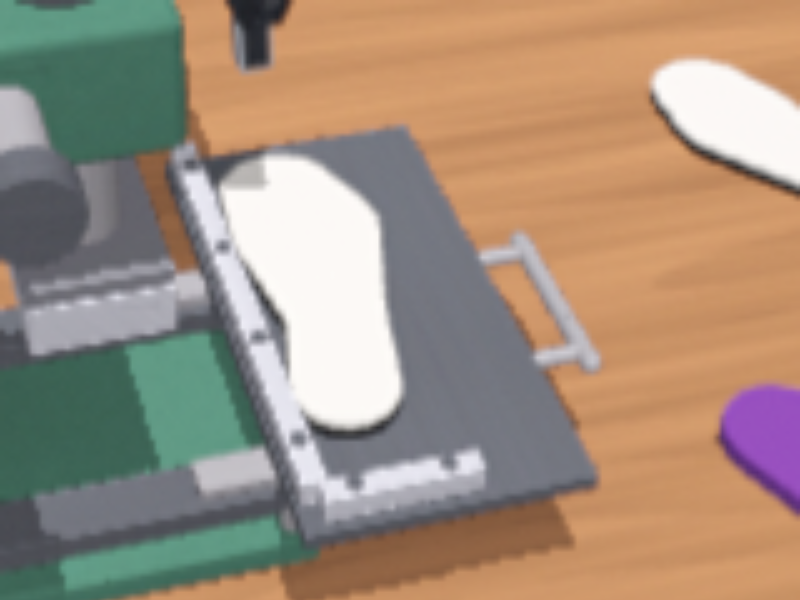

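The footbed now lies close along the fence, with its heel at (350,425) about 30 mm short of the stop at row ~480. I'll lower behind the toe and push +x.

Request:
play_rows([
  [[0.001, 0, 0.0145, 0], [0, 0, 0.0145, 0], [0, 0, 0.0145, 0], [0, 0, 0.0145, 0], [0, 0.002, 0, 0]],
])

```text
time: 8.78
ee_pos: [0.4416, -0.0161, 0.0613]
tcp_rot: [-179.6, -2.5, 90.0]
wrist_force: [-0.0, 0.1, 0.7]
opening: -0.0002
grasp_force: 0.0
```

Request:
play_rows([
  [[0, 0.004, 0, 0], [0, 0.006, 0, 0], [0, 0.006, 0, 0], [0, 0.006, 0, 0], [0, 0.005, 0, 0]],
])

```text
time: 9.2
ee_pos: [0.4705, -0.017, 0.0645]
tcp_rot: [-179.8, -2.5, 90.0]
wrist_force: [-2.6, -1.0, 1.9]
opening: -0.0001
grasp_force: 1.1
```

Request:
play_rows([
  [[0, 0.004, 0, 0], [0, 0.004, 0, 0], [0, 0.003, 0, 0], [0, 0.003, 0, 0], [0, 0.002, 0, 0]],
])

```text
time: 9.62
ee_pos: [0.4857, -0.017, 0.0638]
tcp_rot: [-179.8, -2.5, 90.0]
wrist_force: [-2.6, -0.3, 3.1]
opening: -0.0001
grasp_force: 1.5
```

Request:
play_rows([
  [[0, 0.001, 0, 0], [0, 0.001, 0, 0], [0, 0.001, 0, 0], [0, 0, 0, 0], [0, 0, 0, 0]],
])

```text
time: 10.03
ee_pos: [0.4885, -0.017, 0.0638]
tcp_rot: [-179.8, -2.5, 90.0]
wrist_force: [-1.7, 0.5, 1.1]
opening: 0.0002
grasp_force: 1.1
```

Request:
play_rows([
  [[0, 0.001, 0, 0], [0, 0.001, 0, 0], [0, 0, 0, 0], [0, 0, 0, 0], [0, 0, 0, 0]],
])

```text
time: 10.45
ee_pos: [0.4905, -0.017, 0.0638]
tcp_rot: [-179.8, -2.5, 90.0]
wrist_force: [-1.8, 0.2, 2.2]
opening: 0.0
grasp_force: 1.2
```

Request:
play_rows([
  [[0, 0.001, 0, 0], [0, 0.001, 0, 0], [0, 0, 0, 0], [0, 0, 0, 0], [0, 0, 0, 0]],
])

```text
time: 10.87
ee_pos: [0.4925, -0.017, 0.0638]
tcp_rot: [-179.8, -2.5, 90.0]
wrist_force: [-1.6, -0.4, 3.0]
opening: -0.0001
grasp_force: 1.4
```

Request:
play_rows([
  [[0, 0.001, 0, 0], [0, 0.001, 0, 0], [0, 0, 0, 0], [0, 0, 0, 0], [0, 0, 0, 0]],
])

```text
time: 11.28
ee_pos: [0.4941, -0.017, 0.0637]
tcp_rot: [-179.8, -2.5, 90.0]
wrist_force: [-5.3, -0.6, 5.1]
opening: -0.0003
grasp_force: 3.1
```

Run:
```python
from h import *
c=bot.camera("scene")
cv2.imwrite("pics/s4.png",cv2.resize(c["img"][140:270,200:360],(800,650))[:600])
```

```text
(no output)
```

View pics/s4.png

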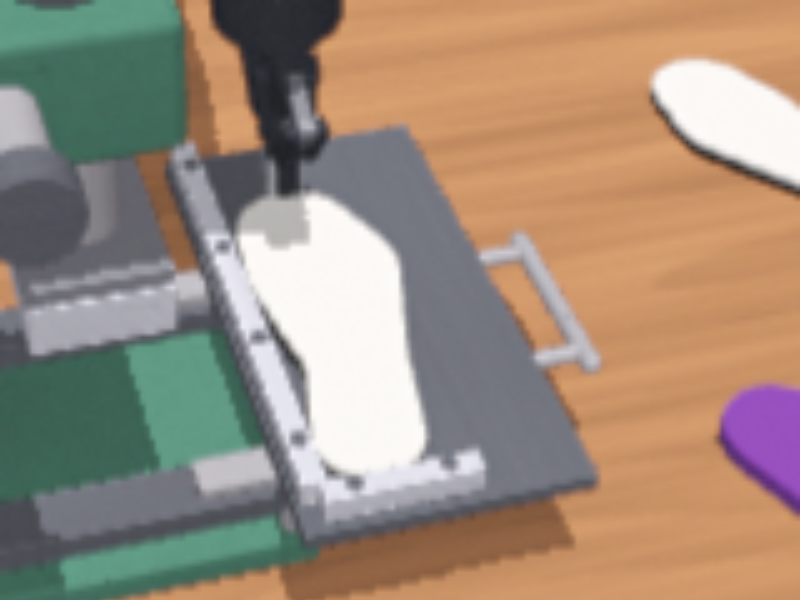

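The heel now touches the stop: contact came at 5.3 N, and the picture shows the heel at (370,470) against the stop. I'll move around to the outer waist for a final gentle flush press.

Request:
play_rows([
  [[0, -0.006, 0, 0], [0, -0.006, 0, 0], [0.001, 0, -0.02, 0], [0.001, 0, -0.03, 0], [0.012, 0.02, 0, 0]],
])

```text
time: 11.75
ee_pos: [0.5025, -0.0063, 0.1195]
tcp_rot: [179.9, -2.5, 89.9]
wrist_force: [0.6, -0.4, 1.8]
opening: 0.0001
grasp_force: 0.0
```

Request:
play_rows([
  [[0.014, 0.03, 0, 0], [0.014, 0.03, 0, 0], [0.014, 0.03, 0, 0], [0.014, 0.03, 0, 0], [0.006, 0.018, 0, 0]],
])

```text
time: 12.17
ee_pos: [0.6426, 0.0583, 0.1159]
tcp_rot: [-179.8, -2.5, 90.0]
wrist_force: [0.0, 0.7, 0.5]
opening: 0.0002
grasp_force: 0.0
```

Request:
play_rows([
  [[0, 0, 0.017, 0], [-0.001, 0, 0.017, 0], [-0.001, 0, 0.017, 0], [0, 0, 0, 0], [0, 0, 0, 0]],
])

```text
time: 12.58
ee_pos: [0.6396, 0.0568, 0.0647]
tcp_rot: [-179.7, -2.5, 90.0]
wrist_force: [0.8, -0.5, 0.2]
opening: -0.0
grasp_force: 0.0
```

Request:
play_rows([
  [[-0.008, 0, 0, 0], [-0.008, 0, 0, 0], [-0.007, 0, 0, 0], [-0.004, 0, 0, 0], [-0.003, 0, 0, 0]],
])

```text
time: 13.0
ee_pos: [0.6407, 0.0258, 0.0648]
tcp_rot: [-179.9, -2.5, 89.9]
wrist_force: [0.2, 0.4, -0.7]
opening: -0.0001
grasp_force: 0.0
```

Request:
play_rows([
  [[-0.001, 0, 0, 0], [-0.001, 0, 0, 0], [-0.001, 0, 0, 0], [0, 0, 0, 0], [0, 0, 0, 0]],
])

```text
time: 13.42
ee_pos: [0.6405, 0.0241, 0.064]
tcp_rot: [-179.8, -2.5, 90.0]
wrist_force: [-0.8, -0.2, 0.2]
opening: -0.0002
grasp_force: 0.1
```

Request:
play_rows([
  [[-0.001, 0.0002, 0, 0], [-0.001, 0.0002, 0, 0], [0, 0, 0, 0], [0, 0, 0, 0], [0, 0, 0, 0]],
])

```text
time: 13.83
ee_pos: [0.6406, 0.0225, 0.0639]
tcp_rot: [-179.8, -2.5, 90.0]
wrist_force: [-3.2, 5.6, 0.9]
opening: 0.0001
grasp_force: 2.1
```

Contact is at 5.6 N, so the footbed is seated. I'll retreat to the left to clear the top view and measure.

Request:
play_rows([
  [[0.006, 0, 0, 0], [0.014, 0, 0, 0], [0.004, 0, -0.02, 0], [0.004, 0, -0.03, 0], [0.03, -0.01, -0.01, 0]],
])

```text
time: 14.25
ee_pos: [0.633, 0.0755, 0.1297]
tcp_rot: [180.0, -2.4, 89.8]
wrist_force: [1.7, 0.8, 0.5]
opening: -0.0
grasp_force: 0.0
```

Request:
play_rows([
  [[0.033, -0.01, 0, 0], [0.033, -0.01, 0, 0], [0.033, -0.01, 0, 0], [0.033, -0.01, 0, 0], [0.02, 0, 0, 0]],
])

```text
time: 14.67
ee_pos: [0.5895, 0.2328, 0.1339]
tcp_rot: [-179.8, -2.5, 90.1]
wrist_force: [-0.4, -0.9, 0.1]
opening: -0.0
grasp_force: 0.0
```

```bash
cat >> h.py <<'E'
def check(name="top",dx=0,pic=None):
    np.set_printoptions(precision=4,suppress=True)
    c=bot.camera(name); g=gauge(c,dx); gc,yaw=g[0],g[1]
    print("gauge",gc,np.degrees(yaw)); print(g[4][:,1])
    # footbed: contour points inside the gauges only
    h=c["img"].shape; M=np.zeros(h[:2],np.uint8)
    q=gc+np.array([[-.29,.004],[-.004,.004],[-.004,.13],[-.29,.13]])
    poly=w2px(c,np.c_[q,np.full(4,.074)]); 
    big=cv2.resize(c["img"],None,fx=4,fy=4,interpolation=cv2.INTER_CUBIC)
    b=(big.min(2)>150).astype(np.uint8); m=np.zeros_like(b); cv2.fillPoly(m,[np.int32(np.round(poly*4+1.5))],1); b&=m
    k=max(cv2.findContours(b,cv2.RETR_EXTERNAL,cv2.CHAIN_APPROX_NONE)[0],key=cv2.contourArea).reshape(-1,2)
    W=px2w(c,(k+.5)/4-.5,.07)[:,:2]; L=W-gc
    L=L[(L[:,0]<-.008)&(L[:,1]>.008)&(L[:,1]<.125)]
    from scipy.spatial import cKDTree
    T=cKDTree(dense())
    def res(p):
        s,co=np.sin(p[2]),np.cos(p[2]); return T.query((L-p[:2])@np.array([[co,-s],[s,co]]))[0]
    r=least_squares(res,[-.1175,.044,0],loss="soft_l1",f_scale=.001)
    print("foot in gauge frame minus home, mm/deg:",r.x[0]*1e3+117.5,r.x[1]*1e3-44,np.degrees(r.x[2]-yaw),"rms",np.sqrt((r.fun**2).mean()))
    x=L[:,0].min(); print("toe x",x)
    if pic: cv2.imwrite(pic,cv2.resize(c["img"][105:230,215:300],(408,600),interpolation=cv2.INTER_CUBIC))
E
python3 - <<'E'
from h import *
print(bot.get_obs()['ee_pos']); check(pic="pics/t5.png")
E
```

```text
[0.58949311 0.23284998 0.1338619 ]
gauge [ 0.7239 -0.0509] 1.299570566741688
[0.0806 0.0805 0.0802 0.0792 0.079  0.0761]
foot in gauge frame minus home, mm/deg: 12.472835067888127 -10.91269350739313 -0.5251817554294608 rms 0.0007093633542225293
toe x -0.22298729465344502
```

View pics/t5.png

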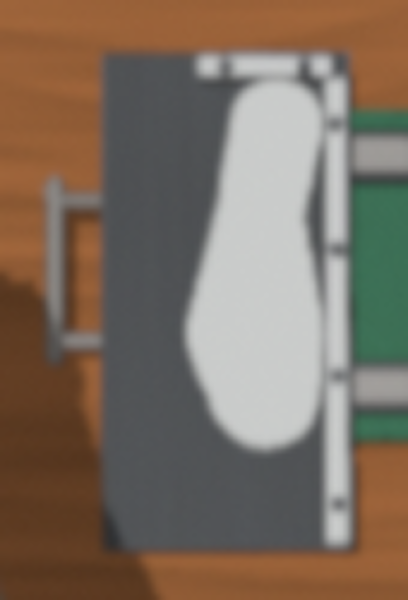

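The top view shows the heel against the stop (row ~80) and both inner points near the fence (column ~322). The gauge finder was confused by the touching footbed, so I'll redo it with the known gauge pose.

```bash
cat > chk.py <<'E'
from h import *
import sys
from scipy.spatial import cKDTree
def chk(gc,yaw=0.0):
    gc=np.array(gc); c=bot.camera("top")
    big=cv2.resize(c["img"],None,fx=4,fy=4,interpolation=cv2.INTER_CUBIC)
    q=gc+np.array([[-.29,.003],[-.003,.003],[-.003,.13],[-.29,.13]])
    b=(big.min(2)>145).astype(np.uint8); m=np.zeros_like(b); cv2.fillPoly(m,[np.int32(np.round(w2px(c,np.c_[q,np.full(4,.07)])*4+1.5))],1); b&=m
    k=max(cv2.findContours(b,cv2.RETR_EXTERNAL,cv2.CHAIN_APPROX_NONE)[0],key=cv2.contourArea).reshape(-1,2)
    L=px2w(c,(k+.5)/4-.5,.07)[:,:2]-gc; L=L[(L[:,0]<-.006)&(L[:,1]>.006)]
    T=cKDTree(dense())
    def res(p):
        s,co=np.sin(p[2]),np.cos(p[2]); return T.query((L-p[:2])@np.array([[co,-s],[s,co]]))[0]
    r=least_squares(res,[-.1175,.044,0],loss="soft_l1",f_scale=.001)
    print("off home mm/deg",r.x[0]*1e3+117.5,r.x[1]*1e3-44,np.degrees(r.x[2]),"rms",np.sqrt((r.fun**2).mean()),"toe",L[:,0].min(),"outer",L[:,1].max())
    g=c["img"].min(2).astype(float)
    for fx in (-.02,-.03,-.05,-.07,-.0965,-.11,-.14,-.150,-.1625,-.170,-.18,-.25):
        P=w2px(c,[[gc[0]+fx,gc[1]+y,.071] for y in np.arange(.012,-.008,-.002)])
        print(fx,map_coordinates(g,[P[:,1],P[:,0]],order=1).astype(int))
    print(" stop"); 
    for fy in (.02,.025,.03,.035,.05):
        P=w2px(c,[[gc[0]+x,gc[1]+fy,.071] for x in np.arange(-.012,.008,.002)])
        print(fy,map_coordinates(g,[P[:,1],P[:,0]],order=1).astype(int))
    F=np.array([edge(g,*w2px(c,[[gc[0]+x,gc[1]+.01,.074],[gc[0]+x,gc[1]-.005,.074]]),150) for x in (-.24,-.25,-.255,-.27,-.275)])
    print("fence y",px2w(c,F,.074)[:,1])
if __name__=="__main__": chk([float(sys.argv[1]),float(sys.argv[2])])
E
python3 chk.py .7364 -.061
```

```text
off home mm/deg -0.1287159706958363 -0.6499770727461822 0.572060551464591 rms 0.0008609550829830432 toe -0.23549771352006665 outer 0.08740215163114023
-0.02 [200 200 194 186 170 162 161 176 187 194]
-0.03 [202 202 200 195 184 168 151 142 133 127]
-0.05 [200 198 186 168 141 134 141 170 187 197]
-0.07 [185 167 138 112  96 110 135 169 187 198]
-0.0965 [153 122  99  85  85 109 138 170 187 197]
-0.11 [178 154 125 102  89 101 117 135 134 129]
-0.14 [200 200 190 175 152 143 149 174 189 198]
-0.15 [201 201 199 193 181 167 165 178 190 198]
-0.1625 [201 201 200 196 187 177 176 184 193 199]
-0.17 [202 202 200 195 187 177 175 184 193 199]
-0.18 [202 202 200 194 183 170 168 178 189 194]
-0.25 [ 80  80  80  83  89 115 145 177 191 198]
 stop
0.02 [200 197 192 177 161 147 152 162 175 181]
0.025 [201 200 198 190 180 167 170 178 189 194]
0.03 [202 201 199 192 183 171 173 179 190 195]
0.035 [201 200 198 191 181 169 171 177 189 195]
0.05 [178 163 142 120 108 115 140 167 186 194]
fence y [-0.06117566 -0.06117566 -0.06117566 -0.06215559 -0.06170331]
```

Run:
```python
from h import *
c=bot.camera("top"); g=c["img"].min(2).astype(float); gc=np.array([.7364,-.0612])
for fx in (-.016,-.018,-.02,-.022,-.024,-.026,-.034,-.036,-.038,-.04,-.042,0,-.146,-.15,-.154,-.158,-.162,-.166,-.17,-.174,-.178,-.182):
    P=w2px(c,[[gc[0]+fx,gc[1]+y,.071] for y in np.arange(.008,-.006,.001*-1)])
    v=map_coordinates(g,[P[:,1],P[:,0]],order=1); print(fx,int(v[:10].min()))
```

```text
-0.016 144
-0.018 153
-0.02 158
-0.022 162
-0.024 162
-0.026 158
-0.034 155
-0.036 161
-0.038 163
-0.04 161
-0.042 156
0 112
-0.146 152
-0.15 160
-0.154 166
-0.158 169
-0.162 172
-0.166 173
-0.17 170
-0.174 168
-0.178 165
-0.182 163
```

The contact lines show no gap at the ball, heel or stop (under about 0.5 mm), and the table is still out. Next is the handle, whose outer side is at y≈0.116 with its middle at x≈0.615.

Request:
play_rows([
  [[-0.018, 0.009, 0.02, 0], [-0.018, 0.009, 0.02, 0], [-0.018, 0.008, 0.02, 0], [-0.018, 0, 0.015, 0], [-0.01, 0, 0.009, 0]],
])

```text
time: 15.23
ee_pos: [0.6162, 0.1482, 0.0431]
tcp_rot: [-179.6, -2.4, 89.8]
wrist_force: [-0.3, 0.8, -1.0]
opening: -0.0002
grasp_force: 0.0
```

Request:
play_rows([
  [[0, 0, 0, 0], [-0.004, 0, 0, 0], [-0.004, 0, 0, 0], [-0.004, 0, 0, 0], [-0.002, 0, 0, 0]],
])

```text
time: 15.65
ee_pos: [0.6174, 0.137, 0.0462]
tcp_rot: [-179.9, -2.5, 90.0]
wrist_force: [0.7, 0.5, -0.7]
opening: -0.0004
grasp_force: 0.0
```

Request:
play_rows([
  [[-0.002, 0, 0, 0], [-0.002, 0, 0, 0], [-0.002, 0, 0, 0], [-0.002, 0, 0, 0], [-0.002, 0, 0, 0]],
])

```text
time: 16.07
ee_pos: [0.6168, 0.1272, 0.0446]
tcp_rot: [-179.8, -2.6, 90.0]
wrist_force: [-0.3, 4.2, 1.3]
opening: 0.0001
grasp_force: 2.4
```

Request:
play_rows([
  [[-0.002, 0, -0.0001, 0], [-0.002, 0, -0.0001, 0], [-0.003, 0, -0.0001, 0], [-0.003, 0, -0.0001, 0], [-0.003, 0, -0.0001, 0]],
])

```text
time: 16.48
ee_pos: [0.6168, 0.1146, 0.0447]
tcp_rot: [-179.8, -2.6, 90.0]
wrist_force: [0.4, 4.9, 0.2]
opening: 0.0
grasp_force: 2.7
```

Request:
play_rows([
  [[-0.004, 0, -0.0002, 0], [-0.004, 0, -0.0002, 0], [-0.004, 0, -0.0002, 0], [-0.004, 0, -0.0002, 0], [-0.004, 0, -0.0002, 0]],
])

```text
time: 16.9
ee_pos: [0.6169, 0.0945, 0.0447]
tcp_rot: [-179.8, -2.6, 90.0]
wrist_force: [0.9, 4.9, -0.1]
opening: -0.0001
grasp_force: 2.7
```

Request:
play_rows([
  [[-0.004, 0, -0.0002, 0], [-0.004, 0, -0.0002, 0], [-0.004, 0, -0.0002, 0], [-0.004, 0, -0.0002, 0], [-0.004, 0, -0.0002, 0]],
])

```text
time: 17.32
ee_pos: [0.617, 0.0745, 0.0447]
tcp_rot: [-179.8, -2.6, 90.0]
wrist_force: [1.0, 4.8, -2.6]
opening: -0.0003
grasp_force: 2.7
```

Request:
play_rows([
  [[-0.004, 0, -0.0002, 0], [-0.004, 0, -0.0002, 0], [-0.004, 0, -0.0002, 0], [-0.004, 0, -0.0002, 0], [-0.004, 0, -0.0002, 0]],
])

```text
time: 17.73
ee_pos: [0.617, 0.0545, 0.0448]
tcp_rot: [-179.8, -2.6, 90.0]
wrist_force: [1.4, 5.6, -2.2]
opening: -0.0001
grasp_force: 2.7
```

Request:
play_rows([
  [[-0.004, 0, -0.0002, 0], [-0.004, 0, -0.0002, 0], [-0.004, 0, -0.0002, 0], [-0.004, 0, -0.0002, 0], [-0.004, 0, -0.0002, 0]],
])

```text
time: 18.15
ee_pos: [0.617, 0.0344, 0.0448]
tcp_rot: [-179.8, -2.6, 90.0]
wrist_force: [2.9, 6.5, -2.7]
opening: 0.0
grasp_force: 2.7
```

Request:
play_rows([
  [[-0.004, 0, -0.0002, 0], [-0.004, 0, -0.0002, 0], [-0.004, 0, -0.0002, 0], [-0.004, 0, -0.0002, 0], [-0.004, 0, -0.0002, 0]],
])

```text
time: 18.57
ee_pos: [0.6171, 0.0144, 0.0448]
tcp_rot: [-179.8, -2.6, 90.0]
wrist_force: [2.4, 6.0, -3.6]
opening: 0.0002
grasp_force: 2.7
```

Request:
play_rows([
  [[-0.004, 0, -0.0002, 0], [-0.004, 0, -0.0002, 0], [-0.004, 0, -0.0002, 0], [-0.003, 0, -0.0001, 0], [-0.003, 0, -0.0001, 0]],
])

```text
time: 18.98
ee_pos: [0.617, -0.0036, 0.0449]
tcp_rot: [-179.8, -2.6, 90.0]
wrist_force: [3.0, 5.6, -2.2]
opening: -0.0002
grasp_force: 2.6
```

Request:
play_rows([
  [[-0.002, 0, -0.0001, 0], [-0.002, 0, -0.0001, 0], [-0.002, 0, -0.0001, 0], [-0.002, 0, -0.0001, 0], [-0.002, 0, -0.0001, 0]],
])

```text
time: 19.4
ee_pos: [0.617, -0.0133, 0.0449]
tcp_rot: [-179.8, -2.6, 90.0]
wrist_force: [3.9, 17.2, -4.2]
opening: -0.0
grasp_force: 8.4
```

Request:
play_rows([
  [[-0.001, 0, 0, 0], [-0.001, 0, 0, 0], [-0.001, 0, 0, 0], [-0.001, 0, 0, 0], [-0.001, 0, 0, 0]],
])

```text
time: 19.82
ee_pos: [0.617, -0.0136, 0.045]
tcp_rot: [-179.8, -3.1, 90.2]
wrist_force: [1.8, 34.5, -1.4]
opening: -0.0004
grasp_force: 16.9
```

The table has hit its inner stop, with force rising and no more motion. I'll back off and clear.

Request:
play_rows([
  [[0.003, 0, 0, 0], [0.004, 0, 0, 0], [0.006, 0, 0, 0], [0.012, 0, 0, 0], [0.02, 0, 0, 0]],
])

```text
time: 20.23
ee_pos: [0.6167, 0.0252, 0.047]
tcp_rot: [-179.8, -2.5, 89.8]
wrist_force: [0.6, 1.1, 0.1]
opening: 0.0002
grasp_force: 0.0
```

Request:
play_rows([
  [[0.033, 0, 0.001, 0], [0.033, 0, -0.01, 0], [0.03, 0, -0.03, 0], [0.03, 0, -0.03, 0], [0.025, -0.01, -0.03, 0]],
])

```text
time: 20.65
ee_pos: [0.6072, 0.1733, 0.152]
tcp_rot: [-179.8, -2.5, 90.0]
wrist_force: [1.2, 0.6, -0.1]
opening: -0.0001
grasp_force: 0.0
```

Request:
play_rows([
  [[0.03, -0.02, 0, 0], [0.03, -0.02, 0, 0], [0.01, -0.01, 0, 0], [0, 0, 0, 0], [0, 0, 0, 0]],
])

```text
time: 21.07
ee_pos: [0.5569, 0.2417, 0.1547]
tcp_rot: [-179.8, -2.5, 90.0]
wrist_force: [-0.3, 0.5, -1.1]
opening: -0.0002
grasp_force: 0.0
```

```bash
python3 - <<'E'
from h import *
o=bot.get_obs(); print(o['time'],o['ee_pos'],o['wrist_force'])
a=bot.camera("top")["img"][105:230,215:330]; b=bot.camera("scene")["img"][125:285,130:340]
a=cv2.resize(a,(396,430),interpolation=cv2.INTER_CUBIC); b=cv2.resize(b,(400,305),interpolation=cv2.INTER_CUBIC)
o=np.zeros((430,800,3),np.uint8); o[:,:396]=a; o[:305,400:]=b
cv2.imwrite("pics/f.png",o)
E
python3 chk.py .7364 -.203 | head -1
```

```text
21.0667 [0.55687822 0.24166867 0.1547254 ] [-0.26591305  0.52632238 -1.10442192]
off home mm/deg 1.1088963078082372 -5.54079955987649 -4.391913632586553 rms 0.013313688292018655 toe -0.23556377683432062 outer 0.08798130131632573
```

View pics/f.png

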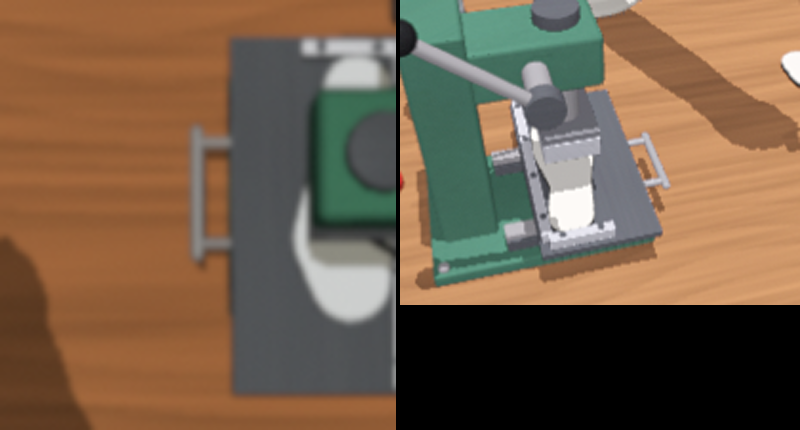

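The table is home under the press head. The toe is 235.6 mm from the stop and the outer edge 88 mm from the fence, both as they should be in the gauges, and the hand is clear.

```bash
python3 -c "
from workcell import bot
print(bot.job_done())"
```

```text
the job is handed in; nothing more can be done
None
```

The footbed is flush against the back fence and heel stop (gaps under about 0.5 mm before the table went in), the sliding table is against its inner stop under the press head, the hand is clear, and the job was handed in at about 21 s.

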